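Clamp a wardrobe rail bearer and mark its screw hole

ROBOT

A 7-joint arm with a two-finger parallel gripper is mounted at the origin on the work surface. World frame = base frame: x ahead of the robot, y to its left, z up, the work surface at z = 0. Lengths are in m, angles in rad, forces in N, time in s.
With the tool pointing down it reaches from about 0.425 to 0.925 m from the base axis. Payload 6.8 kg.
Tool frame: the origin (TCP) lies at the very end of the fingers, on their centre line; the grasp point (between the pads) lies 19 mm behind it; z points along the fingers, y is the line along which they close (so a half turn about z gives the same grasp; the last joint's range is limited). The gripper opens to 85 mm and grips with 20 to 120 N. Pads are 22 mm wide; open, the fingers measure 114 mm over their backs; the gripper's body (76 mm by 85 mm) begins 54 mm behind the grasp point. The pads swing forward as they close: fully open they stand 13 mm farther back than shut.
Start: joints at [1.056, 0.477, 0.022, 1.555, -0.011, 1.109, -0.083], TCP at [0.267, -0.62, 0.231] pointing down, gripper open.
Joint ranges: [-2.96, 2.96], [-0.34, 2.1], [-1.41, 1.46], [0.24, 2.44], [-1.37, 4.51], [0.17, 1.92], [-2.96, 2.96]. Speed limits (rad/s): [2.39, 2.39, 3.14, 3.14, 3.14, 3.14, 3.14].

INTERFACE

Orientations are given as a rotation vector (axis times angle).
In Python, from bench import r gives the robot as it stands. The module is installed in compiled form; this text tells all that it offers.
- The arm moves only by the tool servo_tool, never from a script. Its argument "commands" is a list of rows, each a list of 7 numbers: the turn, a rotation vector about the world's x, y, z in degrees, then the shift along the world's x, y, z in mm, then the closure, from 0 (fully open) to 1 (shut). A call has 1 to 5 rows; each row is the pose to reach, as a shift and turn from the pose commanded when the call began; what a row does not reach only later rows make up. A row lasts 1/12 s, in which the tool goes at most 41.7 mm and 7.16 degrees, less where a joint would pass 70% of its speed; a pose out of reach is approached as far as the arm can. A call with a gripper value outside its range is refused whole. The fingers move at their own pace and stop on an object; "force" is the grip in N (left out, the last holds). Time passes only in rows, so rows that repeat a pose let the fingers close. It gives the time, the measured TCP pose, the force, the opening and the grip force at its end, in the units of the state.
- r.get_obs(): the state, without advancing time (a new reading comes with each control period).
- r.grab_frame(name): name is "scene" or "top" or "wrist"; returns (picture, depth): 384x512x3 uint8, blue, green, red; 384x512 float32, m along the optical axis (not along the pixel's ray), 0 where there is no reading.
- r.camera_info(name): a dict with "vertical_fov" (degrees; the focal length in pixels is half the picture's height over the tangent of half this angle, whatever the lens; pixels are square), "cx", "cy" (the principal point, pixels), "D" ([k1, k2, p1, p2, k3] as OpenCV has them; the pictures are not rectified), "cam_to_world" (4x4, takes a point from camera to world coordinates); the wrist camera has in their place "T_tool_cam" (4x4, takes a point from camera to tool coordinates, whose origin is the TCP and whose axes are the flange's). Camera axes: x right, y up, looking along -z (the intrinsics and any distortion apply to the point x, -y, -z); pixel columns grow to the right and rows downward; lengths in m; the calibration is good to about 2 mm. A picture is of the moment at which its call begins: read the wrist's pose just before it. camera_info takes no time and is no camera call.
- r.hand_in(): hands the job in; it is judged then, once.
The state is a dict: "clock": time; "joints": joint angles; "qvel": joint speeds; "tau": joint torques, N m; "tcp_pos": TCP position; "orientation": TCP orientation; "contact_force": force on the tool from outside, world axes, zero at the start; "moment": the same for the moment, N m; "grip_width": finger opening in m; "gripper_force": force on a finger pad.
Only numpy, scipy, OpenCV 4.12 (cv2) and the standard library are available. Lean on these libraries where they do the work, as an engineer would, in place of code of your own. Each camera call takes 0.05 s, during which the arm holds its last target. There are 200 camera calls.

TASK

Stand the beech block, pencil cross up, on the bed of the blue vise between its jaws, its long side along the jaws and the cross centred so that it will lie under the marking punch, and let go of it. Then crank the red-knobbed handle clockwise until the moving jaw grips the block firmly against the fixed jaw; once it is tight, swing the punch arm in over the block as far as its stop, press the black plunger head fully down to its stop and let it spring back up. Leave the block clamped and the arm swung in, and do not disturb the other things on the table.

Things in the scene. Friction and masses are not known exactly. Their poses are not given: they have to be found in the camera images.
- vise: Low blue vise on a plywood block 120 x 260 x 25 mm, fixed, placed anew each time. Origin at table level; x along the jaw faces, y along the screw from crank end (-y) to fixed jaw (+y), z up. The block's bed: z = 55 mm. Fixed jaw face: y = 30 mm. Screw axis: x = 0, z = 68 mm. The arm's post: x = 0, y = 115 mm, its hub up to z = 150 mm. Punch when swung in: x = 0, y = 16 mm.
- fixed_jaw: The fixed jaw, 60 mm wide (x), 24 mm high above the bed. Origin: bottom middle of its gripping face (which looks to the vise's -y), at bed height; axes as the vise's.
- jaw: The moving jaw, 60 mm wide, 24 mm high; slides along the vise's y. Origin: bottom middle of its gripping face (which looks to +y), at bed height; axes as the vise's. It starts 37 to 47 mm from the fixed jaw's face, moves 12 mm towards it per clockwise turn of the crank, and stays where it is left.
- crank (a joint): Crank angle, rad. 0 and whole turns: knob straight above the screw axis. Grows clockwise seen from the crank end (knob from top to vise +x, then down), closing the jaw. Starts at -2.2 to 2.2. Jaw faces are 42 mm apart at 0, so the 28 mm block is met at about 7.3. Self-locking; turning takes 3 to 6 N at the knob, clearly more (8 N and up) once the block is gripped.
- knob_grip (a point): Middle of the crank's red knob, a round bar 16 mm in diameter, 38 mm long, parallel to the screw, spinning freely on its pin; 34 mm from the screw axis, at y = -161 mm in the vise's frame. Can be pinched from above, fingers closing along the vise's x, and led round the circle without turning the gripper.
- swing_arm (a joint): Angle of the punch arm about its vertical post, rad. 0: swung in against its stop, pointing to the vise's -y; grows anticlockwise from above, at 1.57 it points to the vise's +x. Starts swung out at 1.1 to 1.8. Light friction (0.6 N at the barrel); stays where left. Dark steel bar 20 mm wide, 14 mm thick, underside 132 mm above the table.
- barrel_top (a point): Top centre of the punch's yellow barrel, an upright cylinder 28 mm in diameter and 44 mm tall (122 to 166 mm above the table) at the arm's end, 99 mm from the post's axis. The arm can be pushed round by the barrel's or the bar's side.
- punch_point (a point): Point on the barrel's axis, 106 mm above the table, where the steel punch tip comes when the plunger is fully pressed; it moves with the arm only and shows where the punch will mark.
- plunger (a joint): How far the plunger is pressed, m: 0 up, 0.012 fully down on its stop. A spring brings it back: 1.8 N to start, 5.4 N at the stop.
- plunger_top (a point): Centre of the top of the black plunger head (30 mm diameter, 10 mm thick, on top of the barrel); 190 mm above the table when up, 178 when pressed.
- cleat: The beech block: 80 mm (x) x 28 mm (y) x 50 mm (z), about 80 g, standing on the table with its thin pencil cross up. Origin: centre of its underside. It may lie either way round. Held by its upper 18 mm, across the 28 mm, the fingers stay above the jaws.
- cleat_cross (a point): The black pencil cross (18 mm arms) at the centre of the block's top face, 50 mm above its underside.
- tape_measure: Yellow tape measure, 66 x 62 x 36 mm, loose; leave alone. Origin: centre of underside.
- screw_jar: Glass screw jar with black cap, 56 mm diameter, 65 mm tall, loose; leave alone. Origin: centre of underside.
- screwdriver: Black-handled screwdriver lying on the table, loose; leave alone.
- hammer: Hammer lying on the table, loose; leave alone.
- flange: Flat steel rail flange, 60 mm diameter, 8 mm thick, lying on the table; leave alone.

How it is judged:
On the way, in this order (a step that is already met when the one before it is completed fails the run):
1. the block stands on the vise's bed between the jaws, centred within 8 mm, let go (z of cleat in the frame of vise between 0.052 and 0.058 m and x of cleat in the frame of vise between -0.008 and 0.008 m and y of cleat in the frame of vise between -0.005 and 0.02 m and angle between cleat's own z axis and vertical below 0.08 rad and contact force between the fingers and cleat below 0.2 N), for 0.2 s.
2. the block is gripped firmly between the jaws (more than 10 N on each), the arm still swung out and the hand off the block (contact force between each of jaw, fixed_jaw and cleat above 10 N and contact force between the fingers and cleat below 0.2 N and value of joint swing_arm above 0.6 rad), for 0.2 s.
3. the punch arm is swung in to its stop (value of joint swing_arm below 0.05 rad), for 0.1 s.
4. the plunger is pressed down to its stop over the clamped block (value of joint plunger above 0.0105 m and value of joint swing_arm below 0.06 rad and horizontal distance between cleat_cross and punch_point below 0.008 m and contact force between jaw and cleat above 5 N), for 0.1 s.
At the end, for the whole second after the job is handed in: Block on the bed (within 3 mm), upright, square to the jaws (within 4 degrees), gripped with over 5 N by both jaws, its cross within 8 mm of the punch point seen from above; arm at its stop (within 0.06 rad); plunger back up (within 2 mm) (contact force between each of jaw, fixed_jaw and cleat above 5 N and z of cleat in the frame of vise between 0.052 and 0.058 m and angle between cleat's own z axis and vertical below 0.06 rad and angle between the x axis of cleat and the x axis of vise, either way round below 0.08 rad and horizontal distance between cleat_cross and punch_point below 0.008 m and value of joint swing_arm below 0.06 rad and value of joint plunger below 0.002 m and linear speed of cleat below 0.01 m/s); the robot touches nothing.
It fails at once if another thing on the table is shifted by more than 30 mm (distance of any of tape_measure, screw_jar, screwdriver, hammer, flange from where it was at the start of the episode above 0.03 m).
It also fails if it takes over 72 s, if anything falls off the work surface, if the arm or the gripper's body presses on something with over 40 N, if the wrist force passes 120 N, or if a joint passes its speed limit or range.

## Working session

There is one attempt and no reset: what is moved stays moved. The work goes in short steps, Python scripts to look and compute and a tool call to move; the robot and the scene stay as the last step left them, time stands still between calls to the robot, and variables do not carry over. Pictures are saved under pics/ and viewed, at most 10 in all, crops included, and the job is handed in when it is done.

Besides the shell and the picture viewer there is one more tool, called after "Request:" as name(argument=value, ...) on one line, values as JSON. servo_tool: Moves the arm, as the interface text tells. Its arguments: {"type":"object","properties":{"commands":{"type":"array"},"force":{"type":"number"}},"required":["commands"]}

```bash
mkdir -p pics
cat > h.py <<'E'
import numpy as np, cv2
from bench import r
from scipy.spatial.transform import Rotation as R
def K(i):
    f=192/np.tan(np.radians(i["vertical_fov"])/2)
    return np.array([[f,0,i["cx"]],[0,f,i["cy"]],[0,0,1.]])
def T(name,i,o=None):
    if name!="wrist": return np.array(i["cam_to_world"])
    o=o or r.get_obs(); M=np.eye(4); M[:3,:3]=R.from_rotvec(o["orientation"]).as_matrix(); M[:3,3]=o["tcp_pos"]
    return M@np.array(i["T_tool_cam"])
def rays(name,px,M):
    i=r.camera_info(name)
    u=cv2.undistortPoints(np.array(px,float).reshape(-1,1,2),K(i),np.array(i["D"],float)).reshape(-1,2)
    d=np.c_[u[:,0],-u[:,1],-np.ones(len(u))]
    return M[:3,3],d@M[:3,:3].T
def at_z(name,px,z,M):   # intersect with plane z
    c,d=rays(name,px,M); z=np.broadcast_to(z,(len(d),))
    return c+d*((z-c[2])/d[:,2])[:,None]
def cloud(name,dep,M):
    v,u=np.mgrid[:384,:512]; c,d=rays(name,np.c_[u.ravel(),v.ravel()],M)
    return (c+d*dep.reshape(-1,1)).reshape(384,512,3)
E
python3 - <<'E'
from h import *
o=r.get_obs(); print(o)
for n in("scene","top","wrist"):
    M=T(n,r.camera_info(n)); p,d=r.grab_frame(n); cv2.imwrite(f"pics/{n}0.png",p); np.savez(f"{n}0.npz",p=p,d=d,M=M); print(n,r.camera_info(n)["D"],M.round(3).tolist())
p=cv2.imread("pics/top0.png"); cv2.imwrite("pics/top0b.png",cv2.resize(p,(800,600)))
E
```

```text
{'clock': 0.0, 'joints': array([ 1.05592371,  0.47782035,  0.02239389,  1.55646479, -0.01146649,
        1.10930231, -0.08310457]), 'qvel': array([-0.00154522,  0.00044808, -0.00055095,  0.00113469, -0.00060606,
       -0.00020652, -0.00050565]), 'tau': array([ 5.14277672e-04, -5.96448576e+01,  1.60779074e+00, -2.81194103e+01,
        1.23992699e-02,  9.48830915e-03,  7.23557918e-06]), 'tcp_pos': array([ 0.26677025, -0.61939454,  0.23030758]), 'orientation': array([-3.07510183e+00, -6.34176547e-01,  8.87491692e-04]), 'contact_force': array([-0.4598374 ,  0.57461168, -1.48658822]), 'moment': array([-0.03618149, -0.00997185,  0.04411266]), 'gripper_force': 0.0, 'grip_width': 0.08508684658929551}
scene [-0.02849223  0.          0.          0.          0.        ] [[0.75, -0.574, 0.327, 0.936], [0.661, 0.646, -0.382, -0.534], [0.008, 0.503, 0.864, 1.226], [0.0, 0.0, 0.0, 1.0]]
top [-0.06895194  0.          0.          0.          0.        ] [[0.001, 0.997, -0.071, 0.442], [-1.0, -0.0, -0.017, -0.054], [-0.017, 0.071, 0.997, 1.492], [0.0, 0.0, 0.0, 1.0]]
wrist [-0.01912258  0.          0.          0.          0.        ] [[0.396, 0.873, 0.284, 0.339], [-0.918, 0.377, 0.122, -0.59], [-0.001, -0.309, 0.951, 0.372], [0.0, 0.0, 0.0, 1.0]]
```

View pics/top0b.png

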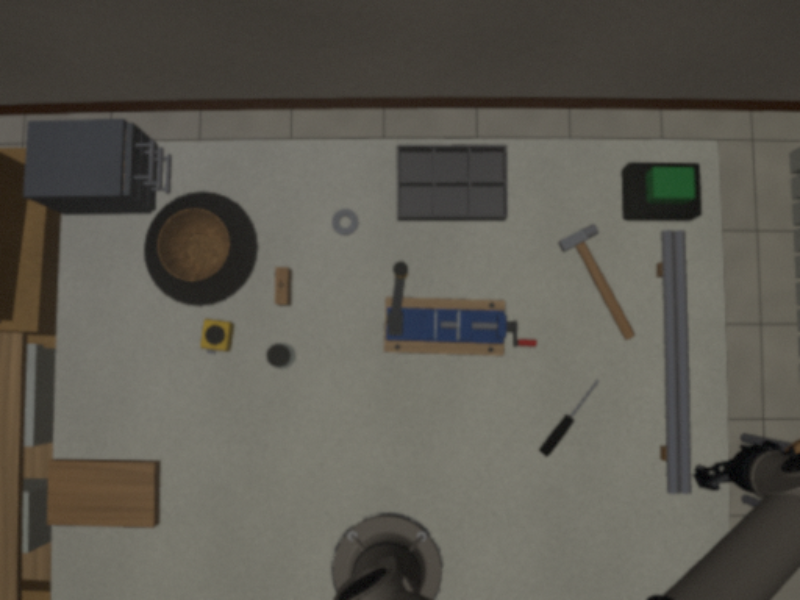

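View pics/scene0.png

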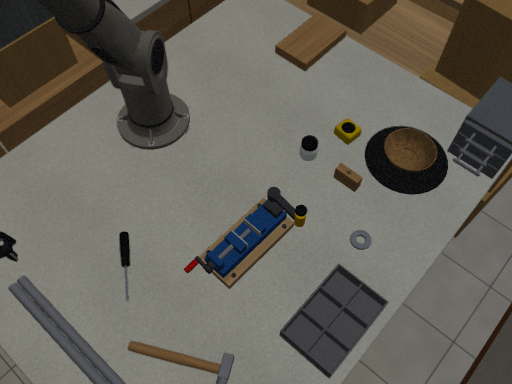

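The top view shows the block near (283,286), the vise between (386,298) and (505,355), the crank's red knob at (527,343) and the punch arm swung out to (400,268), all in the enlarged pixels. The scene view agrees: vise at (250,240), block at (348,176).

Run:
```python
from h import *
z=np.load("top0.npz"); M=z["M"]; s=512/800
print("block",at_z("top",[[283*s,286*s]],.05,M).round(3))
print("plywood",at_z("top",np.array([[387,298],[505.5,300],[503,355],[385.5,351]])*s,.025,M).round(3))
print("knob, barrel",at_z("top",np.array([[527,343],[400,268]])*s,[.07,.19],M).round(3))
for n in("top","scene"):
    z=np.load(f"{n}0.npz"); C=cloud(n,z["d"],z["M"]); hsv=cv2.cvtColor(z["p"],cv2.COLOR_BGR2HSV).astype(int)
    P=C.reshape(-1,3); H=hsv.reshape(-1,3)
    b=at_z("top",[[283*s,286*s]],.05,np.load("top0.npz")["M"])[0]
    m=(abs(P[:,:2]-b[:2]).max(1)<.07)&(abs(P[:,2]-.05)<.008); print(n,"blocktop",m.sum(),P[m].mean(0).round(4),cv2.minAreaRect((P[m][:,:2]*1000).astype(np.float32)))
    near=(abs(P[:,0]-.47)<.2)&(abs(P[:,1]-0.0)<.25)
    m=near&(abs(H[:,0]-112)<12)&(H[:,1]>120)&(P[:,2]>.03); print("blue",m.sum(),P[m].mean(0).round(3),cv2.minAreaRect((P[m][:,:2]*1000).astype(np.float32)) if m.sum() else "")
    m=near&((H[:,0]<6)|(H[:,0]>174))&(H[:,1]>150); print("red",m.sum(),P[m].mean(0).round(3),cv2.minAreaRect((P[m][:,:2]*1000).astype(np.float32)) if m.sum() else "")
    m=near&(P[:,2]>.18)&(P[:,2]<.2); print("plunger",m.sum(),P[m].mean(0).round(4))
```

```text
block [[0.608 0.224 0.05 ]]
plywood [[ 0.584  0.002  0.025]
 [ 0.58  -0.254  0.025]
 [ 0.461 -0.248  0.025]
 [ 0.47   0.005  0.025]]
knob, barrel [[ 0.486 -0.292  0.07 ]
 [ 0.626 -0.029  0.19 ]]
top blocktop 180 [0.6087 0.2286 0.0493] ((610.3782348632812, 229.0865936279297), (25.068801879882812, 78.4247817993164), 89.75279235839844)
blue 644 [ 0.523 -0.135  0.065] ((497.4014892578125, -136.0494384765625), (208.13052368164062, 115.25332641601562), 88.51375579833984)
red 0 [nan nan nan] 
plunger 77 [ 0.6247 -0.0277  0.1885]
scene blocktop 251 [0.613  0.2247 0.0493] ((612.6793823242188, 225.94912719726562), (31.59729766845703, 79.93475341796875), 89.48453521728516)
blue 1925 [ 0.533 -0.137  0.061] ((551.8011474609375, -1.034332275390625), (168.86761474609375, 495.64202880859375), 5.1981329917907715)
red 7 [0.492 0.184 0.082] ((549.3385009765625, 105.95994567871094), (33.483001708984375, 309.291015625), 36.660621643066406)
plunger 111 [ 0.6284 -0.0328  0.1888]<stdin>:13: RuntimeWarning: Mean of empty slice.
  ret = um.true_divide(
```

Request:
servo_tool(commands=[[0, 0, -5, 20, 33, 10, 0], [0, 0, -10, 40, 65, 20, 0], [0, 0, -15, 60, 98, 30, 0], [0, 0, -20, 80, 130, 40, 0], [0, 0, -23.3, 101, 163, 50, 0]])

```text
clock: 0.57
tcp_pos: [0.3684, -0.4553, 0.2815]
orientation: [-3.141, 0.008, 0.001]
contact_force: [0.6, -1.0, -0.7]
grip_width: 0.0853
gripper_force: 0.0
```

Request:
servo_tool(commands=[[0, 0, 0, 20, 33, 10, 0], [0, 0, 0, 40, 65, 20, 0], [0, 0, 0, 60, 98, 30, 0], [0, 0, 0, 80, 130, 40, 0], [0, 0, 0, 101, 163, 50, 0]])

```text
clock: 0.98
tcp_pos: [0.4693, -0.2923, 0.3317]
orientation: [3.141, -0.001, -0.0]
contact_force: [0.7, -0.2, 0.2]
grip_width: 0.0854
gripper_force: 0.0
```

Request:
servo_tool(commands=[[0, 0, 0, 30, 50, 15, 0], [0, 0, 0, 60, 90, 30, 0], [0, 0, 0, 85, 140, 45, 0], [0, 0, 0, 101, 163, 50, 0], [0, 0, 0, 101, 163, 50, 0]])

```text
clock: 1.4
tcp_pos: [0.5715, -0.127, 0.3822]
orientation: [-3.141, -0.005, -0.002]
contact_force: [-0.4, 0.1, -0.6]
grip_width: 0.0859
gripper_force: 0.0
```

```bash
cat > snap.py <<'E'
import sys
from h import *
def snap(k,crop=None):
    o=r.get_obs(); M=T("wrist",0 or r.camera_info("wrist"),o); p,d=r.grab_frame("wrist"); np.savez(f"w{k}.npz",p=p,d=d,M=M)
    cv2.imwrite(f"pics/w{k}.png",cv2.resize(p,(800,600),interpolation=cv2.INTER_CUBIC)); print(o["clock"],o["tcp_pos"].round(4),o["orientation"].round(4),o["qvel"].round(3).max(),r.camera_info("wrist")["vertical_fov"])
snap(sys.argv[1])
E
python3 snap.py 1
```

```text
1.4 [ 0.5715 -0.127   0.3822] [-3.1406e+00 -4.9000e-03 -1.7000e-03] 0.238 58.55304481664917
```

View pics/w1.png

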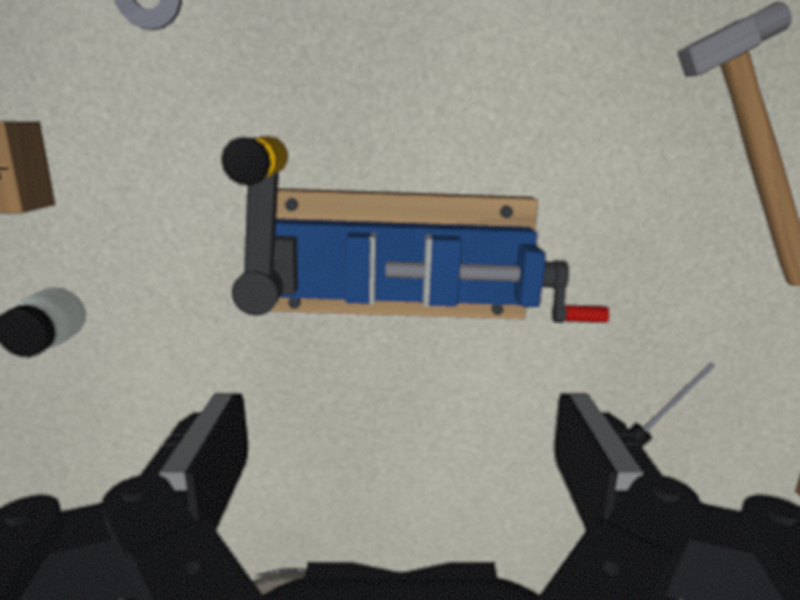

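The wrist view shows the fixed jaw's face edge from (376,234) to (373,304) and the moving jaw's face from (427,234) to (423,306). The plywood corners are (277,189), (537,198) and (525,319), the knob runs from (566,314) to (608,315), and the plunger head is at (246,160). The block is at the left edge.

Run:
```python
from h import *
M=np.load("w1.npz")["M"]; d=np.load("w1.npz")["d"]; s=512/800
f=lambda px,z: at_z("wrist",np.array(px,float)*s,z,M)
J=f([[376,234],[373,304],[427,234],[423,306]],.079); print("jaws",J.round(4).tolist())
P=f([[277,189],[537,198],[525,319]],.025); print("ply",P.round(4).tolist(), np.linalg.norm(P[1]-P[0]),np.linalg.norm(P[2]-P[1]))
print("knob",f([[587,314],[566,314],[608,315]],.068).round(4).tolist())
C=cloud("wrist",d,M); print("knob depth",C[int(314*s),int(587*s)].round(4), "plunger",C[int(160*s),int(246*s)].round(4),f([[246,160]],.19).round(4))
yx=np.degrees(np.arctan2(*(J[0]-J[1])[[1,0]])),np.degrees(np.arctan2(*(P[1]-P[2])[[1,0]])); print("x axis deg",yx, "ply y",np.degrees(np.arctan2(*(P[1]-P[0])[[1,0]]))+90)
q=C.reshape(-1,3); 
m=(abs(q[:,2]-.079)<.004)&(abs(q[:,0]-.53)<.07)&(abs(q[:,1]+.1)<.06); print("jawtops",m.sum(),cv2.minAreaRect((q[m][:,:2]*1000).astype(np.float32)))
m=(abs(q[:,2]-.055)<.05)&(abs(q[:,0]-.487)<.014)&(q[:,1]<-.275)&(q[:,1]>-.31)&(q[:,2]>.02); print("knob pts",m.sum(),q[m].mean(0),q[m].max(0))
m=(abs(q[:,2]-.19)<.006); print("plg",m.sum(),q[m&(q[:,1]<.1)&(q[:,0]>.58)].mean(0))
m=(abs(q[:,2]-.025)<.005)&(abs(q[:,0]-.53)<.09)&(abs(q[:,1]+.12)<.15); print("plytop",m.sum(),cv2.minAreaRect((q[m][:,:2]*1000).astype(np.float32)))
```

```text
jaws [[0.5579, -0.1084, 0.079], [0.4954, -0.1052, 0.079], [0.5581, -0.1515, 0.079], [0.4937, -0.1492, 0.079]]
ply [[0.5887, -0.0149, 0.025], [0.5814, -0.2558, 0.025], [0.4614, -0.2536, 0.025]] 0.24098031528910274 0.11997924731995893
knob [[0.4827, -0.299, 0.068], [0.4826, -0.2798, 0.068], [0.4818, -0.3183, 0.068]]
knob depth [ 0.4895 -0.2924  0.0829] plunger [ 0.6266 -0.0341  0.1888] [[ 0.6263 -0.0348  0.19  ]]
x axis deg (np.float64(-3.007078677363654), np.float64(-1.0413730505791992)) ply y -1.7493967507160733
jawtops 1112 ((524.7694091796875, -120.68304443359375), (78.77302551269531, 60.19422149658203), 88.5273666381836)
knob pts 288 [ 0.48849636 -0.29291903  0.08140392] [ 0.4951465  -0.27607464  0.0851324 ]
plg 793 [ 0.62626393 -0.03368656  0.18888354]
plytop 4324 ((524.4111328125, -129.8107147216797), (253.0606689453125, 120.38214111328125), 88.28965759277344)
```

Request:
servo_tool(commands=[[0, 0, 0, -30, 0, -60, 0], [0, 0, 0, -30, 0, -60, 0], [0, 0, 0, -30, 0, -60, 0], [0, 0, 0, -30, 0, -60, 0], [0, 0, 0, -30, 0, -60, 0]])

```text
clock: 1.87
tcp_pos: [0.5412, -0.1313, 0.3228]
orientation: [3.141, -0.001, 0.004]
contact_force: [0.1, -0.6, 1.3]
grip_width: 0.0855
gripper_force: 0.0
```

```bash
python3 snap.py 2
python3 - <<'E'
from h import *
z=np.load("w2.npz"); p=z["p"]; cv2.imwrite("pics/w2c.png",cv2.resize(p[50:275,110:410],(800,600),interpolation=cv2.INTER_CUBIC))
q=cloud("wrist",z["d"],z["M"]).reshape(-1,3)
def rect(n,m): print(n,m.sum(),q[m].mean(0).round(4),cv2.minAreaRect((q[m][:,:2]*1000).astype(np.float32)))
rect("jawtops",(abs(q[:,2]-.079)<.004)&(abs(q[:,0]-.53)<.045)&(abs(q[:,1]+.12)<.06))
m=(abs(q[:,2]-.079)<.004)&(abs(q[:,0]-.53)<.025); print(np.histogram(q[m][:,1],np.arange(-.2,-.06,.004)))
rect("knob",(abs(q[:,0]-.485)<.02)&(q[:,1]<-.278)&(q[:,1]>-.33)&(q[:,2]>.06))
rect("plg",(abs(q[:,2]-.19)<.005)&(q[:,0]>.58)&(q[:,1]<.1))
rect("hub",(abs(q[:,2]-.149)<.005)&(q[:,0]<.57)&(q[:,1]<.1)&(q[:,1]>-.1))
E
```

```text
1.8667 [ 0.5412 -0.1313  0.3228] [ 3.1413e+00 -6.0000e-04  3.6000e-03] 0.001 58.55304481664917
jawtops 2356 [ 0.5252 -0.1326  0.078 ] ((524.2454223632812, -130.76654052734375), (99.44049835205078, 60.463016510009766), 88.32051849365234)
(array([  1,   1,   1,   2,  22, 131, 145, 142, 144, 143, 149, 138,  50,
         3,   1,   1,   1,   1,   0,   1,   2,   0,   0,  76, 151, 143,
       155, 142, 151,  89,   0,   0,   0,   0]), array([-0.2  , -0.196, -0.192, -0.188, -0.184, -0.18 , -0.176, -0.172,
       -0.168, -0.164, -0.16 , -0.156, -0.152, -0.148, -0.144, -0.14 ,
       -0.136, -0.132, -0.128, -0.124, -0.12 , -0.116, -0.112, -0.108,
       -0.104, -0.1  , -0.096, -0.092, -0.088, -0.084, -0.08 , -0.076,
       -0.072, -0.068, -0.064]))
knob 380 [ 0.4884 -0.2954  0.0814] ((486.4686584472656, -295.4158020019531), (35.25999069213867, 16.170785903930664), 87.81385803222656)
plg 1225 [ 0.6255 -0.0337  0.1891] ((625.0753784179688, -33.15846633911133), (28.752920150756836, 29.204906463623047), 55.95351028442383)
hub 1536 [ 0.5382 -0.0227  0.1476] ((540.2896728515625, -21.469026565551758), (33.882102966308594, 60.08255386352539), 87.68010711669922)
```

View pics/w2c.png

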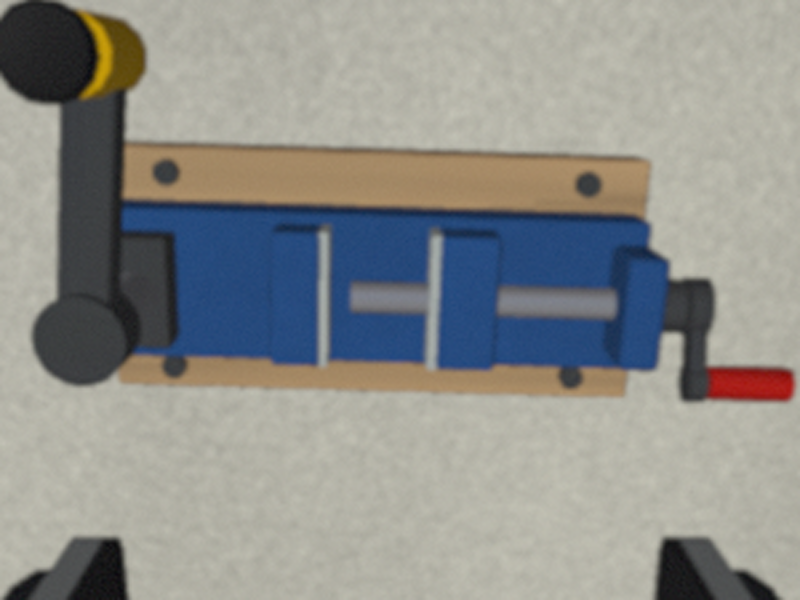

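The sharper view confirms the jaw faces at crop x = 328 (fixed) and 430 (moving), and the knob at (750,384). The depth gives a fixed face at y = -0.106, a 45 mm gap, a yaw of -1.75° and the vise origin at about (0.524, -0.136). Next is a look at the block.

Request:
servo_tool(commands=[[0, 0, 0, 9, 36, -7, 0], [0, 0, 0, 18, 72, -14, 0], [0, 0, 0, 27, 107, -21, 0], [0, 0, 0, 36, 143, -28, 0], [0, 0, 0, 45, 179, -35, 0]])

```text
clock: 2.33
tcp_pos: [0.587, 0.0498, 0.288]
orientation: [-3.141, 0.001, -0.006]
contact_force: [0.7, 0.7, 0.3]
grip_width: 0.0856
gripper_force: 0.0
```

Request:
servo_tool(commands=[[0, 0, 0, 9, 36, -7, 0.2], [0, 0, 0, 18, 72, -14, 0.2], [0, 0, 0, 27, 107, -21, 0.2], [0, 0, 0, 36, 143, -28, 0.2], [0, 0, 0, 45, 179, -35, 0.2]])

```text
clock: 2.75
tcp_pos: [0.632, 0.2292, 0.2528]
orientation: [-3.14, 0.001, -0.005]
contact_force: [0.2, -0.6, -1.3]
grip_width: 0.0683
gripper_force: 0.0
```

Request:
servo_tool(commands=[[0, 0, 0, 0, 0, 0, 0.2], [0, 0, 0, 0, 0, 0, 0.2], [0, 0, 0, 0, 0, 0, 0.2]])

```text
clock: 3.0
tcp_pos: [0.6312, 0.2269, 0.2522]
orientation: [-3.141, 0.0, -0.003]
contact_force: [0.1, -1.3, 0.0]
grip_width: 0.0682
gripper_force: 0.0
```

```bash
python3 snap.py 3
python3 - <<'E'
from h import *
z=np.load("w3.npz")
q=cloud("wrist",z["d"],z["M"]).reshape(-1,3)
def rect(n,m): print(n,m.sum(),q[m].mean(0).round(4),cv2.minAreaRect((q[m][:,:2]*1000).astype(np.float32)))
rect("block",(abs(q[:,2]-.05)<.004)&(abs(q[:,0]-.61)<.055)&(abs(q[:,1]-.227)<.03))
print(r.get_obs()["contact_force"])
E
```

```text
3.0 [0.6312 0.2269 0.2522] [-3.1415e+00  4.0000e-04 -2.6000e-03] 0.026 58.55304481664917
block 1963 [0.6123 0.2246 0.0491] ((610.6456298828125, 224.63758850097656), (27.93962860107422, 79.93252563476562), 89.80155181884766)
[ 0.87916727 -1.14448072  0.26485068]
```

View pics/w3.png

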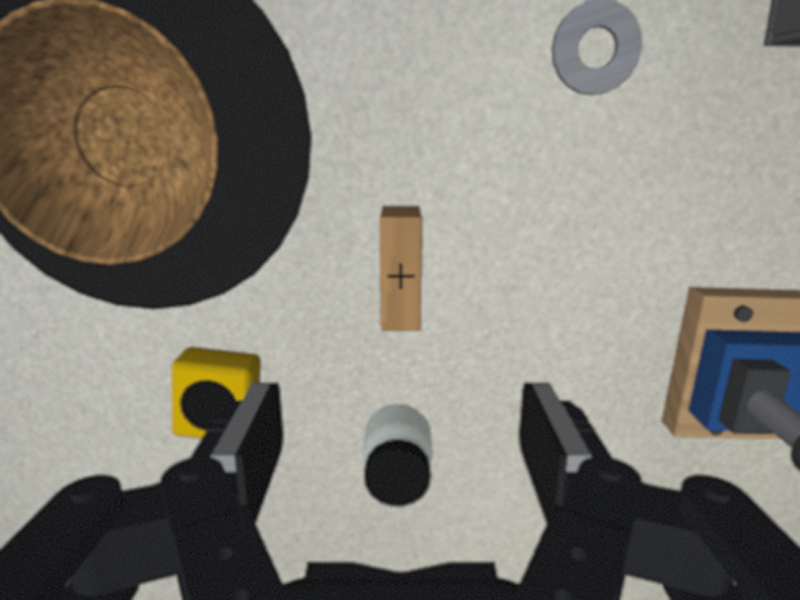

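The cross is at (401,276) and the block lies along world x. Its centre is at (0.611, 0.2246), top at z = 0.049, as expected. I'll grasp it.

Request:
servo_tool(commands=[[0, 0, 0, -10, -2, -40, 0.2], [0, 0, 0, -20, -2, -80, 0.2], [0, 0, 0, -20, -2, -120, 0.2], [0, 0, 0, -20, -2, -155, 0.2], [0, 0, 0, -20, -2, -180, 0.2]], force=40)

```text
clock: 3.47
tcp_pos: [0.6097, 0.2221, 0.0691]
orientation: [3.14, -0.004, -0.002]
contact_force: [-0.1, -0.8, 0.5]
grip_width: 0.0683
gripper_force: 0.0
```

Request:
servo_tool(commands=[[0, 0, 0, 0, 0, -25, 0.2], [0, 0, 0, 0, 0, -41, 0.2], [0, 0, 0, 0, 0, -41, 0.4], [0, 0, 0, 0, 0, -41, 0.6], [0, 0, 0, 0, 0, -41, 0.8]])

```text
clock: 3.88
tcp_pos: [0.6117, 0.2246, 0.0322]
orientation: [-3.141, 0.002, -0.004]
contact_force: [0.6, 1.4, 1.6]
grip_width: 0.0325
gripper_force: 0.7
```

Request:
servo_tool(commands=[[0, 0, 0, 0, 0, 0, 1], [0, 0, 0, 0, 0, 0, 1], [0, 0, 0, 0, 0, 0, 1], [0, 0, 0, 0, 0, 0, 1]])

```text
clock: 4.22
tcp_pos: [0.6117, 0.2252, 0.0324]
orientation: [-3.141, 0.0, -0.005]
contact_force: [0.3, -0.4, 6.8]
grip_width: 0.0271
gripper_force: 43.1
```

Request:
servo_tool(commands=[[0, 0, 0, 0, 0, 20, 1], [0, 0, 0, 0, 0, 60, 1], [0, 0, 0, 0, 0, 100, 1], [0, 0, 0, 0, 0, 140, 1], [0, 0, 0, 0, -5, 180, 1]])

```text
clock: 4.63
tcp_pos: [0.6093, 0.2213, 0.2127]
orientation: [-3.141, -0.003, -0.0]
contact_force: [1.1, -0.7, -0.6]
grip_width: 0.027
gripper_force: 42.8
```

Request:
servo_tool(commands=[[0, 0, 0, -5, -20, 35, 1], [0, 0, -1, -14, -58, 35, 1], [0, 0, -1.75, -23, -96, 35, 1], [0, 0, -1.75, -32, -134, 35, 1], [0, 0, -1.75, -41, -172, 35, 1]])

```text
clock: 5.05
tcp_pos: [0.5682, 0.0465, 0.246]
orientation: [3.141, -0.047, 0.002]
contact_force: [0.4, -1.2, -0.9]
grip_width: 0.0274
gripper_force: 42.8
```

Request:
servo_tool(commands=[[0, 0, 0, -9, -38, 0, 1], [0, 0, 0, -18, -76, 0, 1], [0, 0, 0, -27, -114, 0, 1], [0, 0, 0, -36, -150, 0, 1], [0, 0, 0, -45, -174, 0, 1]])

```text
clock: 5.47
tcp_pos: [0.5228, -0.1301, 0.2458]
orientation: [3.14, -0.054, 0.001]
contact_force: [0.6, -0.2, -1.8]
grip_width: 0.0273
gripper_force: 42.8
```

Request:
servo_tool(commands=[[0, 0, 0, 0, 0, -35, 1], [0, 0, 0, 0, 0, -70, 1], [0, 0, 0, 0, 0, -95, 1], [0, 0, 0, 0, 0, -100, 1], [0, 0, 0, 0, 0, -100, 1]])

```text
clock: 5.88
tcp_pos: [0.5228, -0.1256, 0.1442]
orientation: [-3.141, 0.047, 0.005]
contact_force: [0.7, 0.0, 0.2]
grip_width: 0.0269
gripper_force: 42.8
```

Run:
```python
from h import *
a=[]
for k in range(4):
    r.grab_frame("top"); a.append(r.get_obs()["tcp_pos"])
print(np.array(a).round(4))
```

```text
[[ 0.5242 -0.1257  0.1459]
 [ 0.5251 -0.1259  0.1468]
 [ 0.5256 -0.1259  0.1473]
 [ 0.5256 -0.1259  0.1473]]
```

Request:
servo_tool(commands=[[0, 0, 0, 2, 0, -25, 1], [0, 0, 0, 2, 0, -45, 1], [0, 0, 0, 2, 0, -52, 1], [0, 0, 0, 2, 0, -54, 1], [0, 0, 0, 2, 0, -54, 1]])

```text
clock: 6.5
tcp_pos: [0.5266, -0.1259, 0.092]
orientation: [3.141, -0.048, 0.001]
contact_force: [0.0, -1.1, -0.5]
grip_width: 0.0274
gripper_force: 42.8
```

```bash
python3 - <<'E'
from h import *
a=[]
for k in range(4):
    r.grab_frame("top"); o=r.get_obs(); a.append([*o["tcp_pos"],*o["contact_force"]])
print(np.array(a).round(4))
E
python3 snap.py 4
python3 - <<'E'
from h import *
z=np.load("w4.npz"); q=cloud("wrist",z["d"],z["M"]).reshape(-1,3)
def rect(n,m): print(n,m.sum(),q[m].mean(0).round(4),cv2.minAreaRect((q[m][:,:2]*1000).astype(np.float32)))
n=(abs(q[:,0]-.53)<.055)
rect("block",n&(abs(q[:,2]-.107)<.006)&(abs(q[:,1]+.126)<.03))
rect("fixed",n&(abs(q[:,2]-.079)<.004)&(abs(q[:,1]+.09)<.02))
E
```

```text
[[ 0.5269 -0.126   0.0925 -0.2569 -0.3251 -0.3014]
 [ 0.5271 -0.126   0.0927 -0.2832  0.2277 -0.5527]
 [ 0.5271 -0.1261  0.0927 -0.3047 -0.3502 -0.5362]
 [ 0.527  -0.1261  0.0926 -0.0481  0.1992 -0.9046]]
6.7 [ 0.527  -0.1261  0.0926] [ 3.1408 -0.0479  0.0035] 0.003 58.55304481664917
block 12271 [ 0.531  -0.1285  0.1096] ((526.5817260742188, -126.50479125976562), (52.53444290161133, 83.18720245361328), 71.81128692626953)
fixed 3919 [ 0.5342 -0.0924  0.078 ] ((525.886962890625, -93.24517059326172), (25.353992462158203, 59.43888473510742), 88.05338287353516)
```

View pics/w4.png

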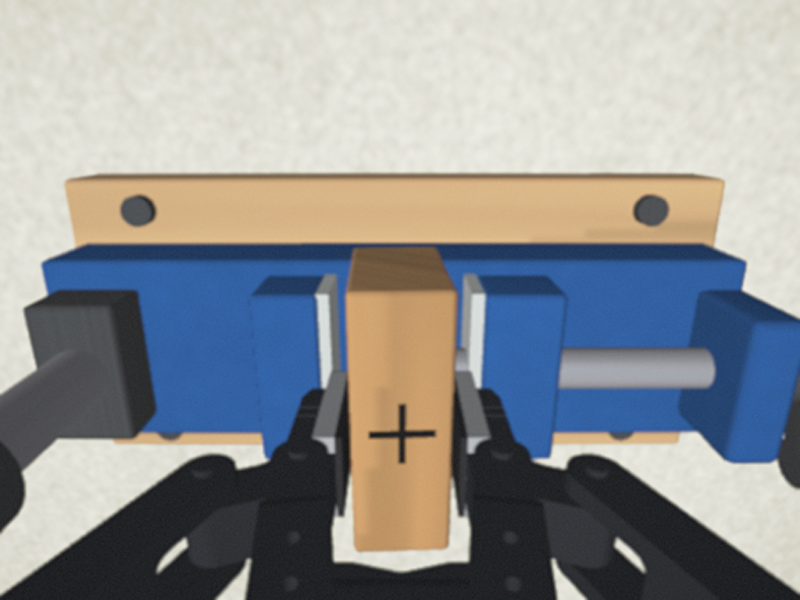

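Run:
```python
from h import *
z=np.load("w4.npz"); q=cloud("wrist",z["d"],z["M"]); s=.64
print(q[int(434*s),int(402*s)],at_z("wrist",[[402*s,434*s]],.1105,z["M"]))
Q=q.reshape(-1,3); m=(abs(Q[:,0]-.53)<.06)&(abs(Q[:,1]+.126)<.012)&(Q[:,2]>.104)&(Q[:,2]<.116); print(Q[m].min(0),Q[m].max(0),cv2.minAreaRect((Q[m][:,:2]*1000).astype(np.float32)))
```

```text
[ 0.52598799 -0.12847666  0.11058031] [[ 0.52556917 -0.12858132  0.1105    ]]
[ 0.48485655 -0.13799889  0.10402588] [ 0.56628553 -0.11400156  0.11571906] ((525.5706787109375, -126.0071029663086), (23.9962215423584, 81.42170715332031), 89.97496032714844)
```

Request:
servo_tool(commands=[[0, 0, 0, 0, 0, -3, 1], [0, 0, 0, -1, 0, -5, 1], [0, 0, 0, -1, 0, -6, 1], [0, 0, 0, -1, 0, -6, 1]])

```text
clock: 7.08
tcp_pos: [0.5262, -0.1258, 0.087]
orientation: [3.141, -0.048, 0.004]
contact_force: [-2.4, 2.0, 12.8]
grip_width: 0.0273
gripper_force: 41.7
```

Request:
servo_tool(commands=[[0, 0, 0, 0, 0, 0, 0.6], [0, 0, 0, 0, 0, 0, 0.4], [0, 0, 0, 0, 0, 0, 0.3], [0, 0, 0, 0, 0, 0, 0.3], [0, 0, 0, 0, 0, 0, 0.3]])

```text
clock: 7.5
tcp_pos: [0.5249, -0.1259, 0.0851]
orientation: [-3.141, 0.048, 0.001]
contact_force: [-0.2, 0.4, -0.1]
grip_width: 0.0598
gripper_force: 0.0
```

Request:
servo_tool(commands=[[0, 0, 0, 0, 0, 20, 0.3], [0, 0, 0, 0, 0, 55, 0.3], [0, 0, 0, 0, 0, 90, 0.3], [0, 0, 0, 0, 0, 120, 0.3], [0, 0, 0, 0, 0, 120, 0.3]])

```text
clock: 7.92
tcp_pos: [0.5287, -0.1264, 0.2114]
orientation: [3.14, -0.048, 0.016]
contact_force: [1.5, -1.2, 0.6]
grip_width: 0.0597
gripper_force: 0.0
```

```bash
python3 snap.py 5
python3 - <<'E'
from h import *
z=np.load("w5.npz"); Q=cloud("wrist",z["d"],z["M"]).reshape(-1,3)
def rect(n,m): print(n,m.sum(),Q[m].mean(0).round(4),cv2.minAreaRect((Q[m][:,:2]*1000).astype(np.float32)))
n=(abs(Q[:,0]-.53)<.055)
rect("block",n&(abs(Q[:,2]-.105)<.004)&(abs(Q[:,1]+.126)<.025))
rect("fixed",n&(abs(Q[:,2]-.079)<.004)&(abs(Q[:,1]+.09)<.018))
rect("moving",n&(abs(Q[:,2]-.079)<.004)&(abs(Q[:,1]+.168)<.02))
E
```

```text
7.9167 [ 0.5287 -0.1264  0.2114] [ 3.1396 -0.0481  0.016 ] 0.067 58.55304481664917
block 3608 [ 0.5272 -0.1267  0.1041] ((524.9810791015625, -126.60641479492188), (28.020957946777344, 79.99507141113281), 88.25035095214844)
fixed 2031 [ 0.5267 -0.0938  0.0779] ((525.451904296875, -93.51368713378906), (25.161741256713867, 60.14397430419922), 88.49285125732422)
moving 2441 [ 0.5246 -0.1652  0.078 ] ((523.0270385742188, -168.22154235839844), (37.19405746459961, 60.49882507324219), 88.1683578491211)
```

Run:
```python
from h import *
o=r.get_obs(); print(o["joints"].round(3),o["tcp_pos"].round(4))
```

```text
[ 0.292  0.291 -0.207  1.892  0.073  0.959 -1.55 ] [ 0.5273 -0.1263  0.2086]
```

Request:
servo_tool(commands=[[0, 0, 7, -5, -17, 0, 0.3], [0, 0, 14, -10, -35, 0, 0.3], [0, 0, 21, -14, -52, 0, 0.3], [0, 0, 28, -18, -70, 0, 0.4], [0, 0, 35, -22, -90, 0, 0.45]])

```text
clock: 8.38
tcp_pos: [0.502, -0.216, 0.2037]
orientation: [-3.005, -0.909, 0.003]
contact_force: [-0.1, -0.9, -0.9]
grip_width: 0.0469
gripper_force: 0.0
```

Request:
servo_tool(commands=[[0, 0, 7, -4, -17, -5, 0.45], [0, 0, 14, -8, -35, -10, 0.45], [0, 0, 21, -10, -52, -15, 0.45], [0, 0, 28, -13, -70, -20, 0.45], [0, 0, 35, -17, -83, -30, 0.45]])

```text
clock: 8.8
tcp_pos: [0.4856, -0.3005, 0.1742]
orientation: [-2.596, -1.769, 0.001]
contact_force: [0.4, 0.5, -0.1]
grip_width: 0.0472
gripper_force: 0.0
```

Request:
servo_tool(commands=[[0, 0, 7, 0, 0, -10, 0.45], [0, 0, 14, 0, 0, -20, 0.45], [0, 0, 20, 0, 0, -30, 0.45], [0, 0, 20, 0, 0, -30, 0.45], [0, 0, 20, 0, 0, -30, 0.45]])

```text
clock: 9.22
tcp_pos: [0.4851, -0.2984, 0.1438]
orientation: [-2.256, -2.182, 0.001]
contact_force: [1.5, -0.6, 0.2]
grip_width: 0.047
gripper_force: 0.0
```

```bash
python3 snap.py 6
python3 - <<'E'
from h import *
o=r.get_obs(); print(o["joints"].round(3),o["tcp_pos"].round(4),o["grip_width"])
z=np.load("w6.npz"); q=cloud("wrist",z["d"],z["M"]); Q=q.reshape(-1,3)
H=cv2.cvtColor(z["p"],cv2.COLOR_BGR2HSV).reshape(-1,3).astype(int)
m=((H[:,0]<6)|(H[:,0]>174))&(H[:,1]>150)&(Q[:,2]>.03)&(Q[:,2]<.12); print(m.sum(),Q[m].mean(0),np.percentile(Q[m],[1,99],axis=0).round(4),cv2.minAreaRect((Q[m][:,:2]*1000).astype(np.float32)))
E
```

```text
9.2167 [ 0.4851 -0.2984  0.1438] [-2.2562e+00 -2.1816e+00  6.0000e-04] 0.006 58.55304481664917
[ 0.76   0.437 -0.404  1.868  0.217  0.881  0.217] [ 0.4857 -0.2987  0.1447] 0.047301313962252435
1208 [ 0.48631304 -0.29236001  0.08229431] [[ 0.4796 -0.3115  0.0783]
 [ 0.4932 -0.2755  0.0847]] ((486.35516357421875, -293.8658752441406), (37.20473098754883, 13.546692848205566), 87.69013977050781)
```

View pics/w6.png

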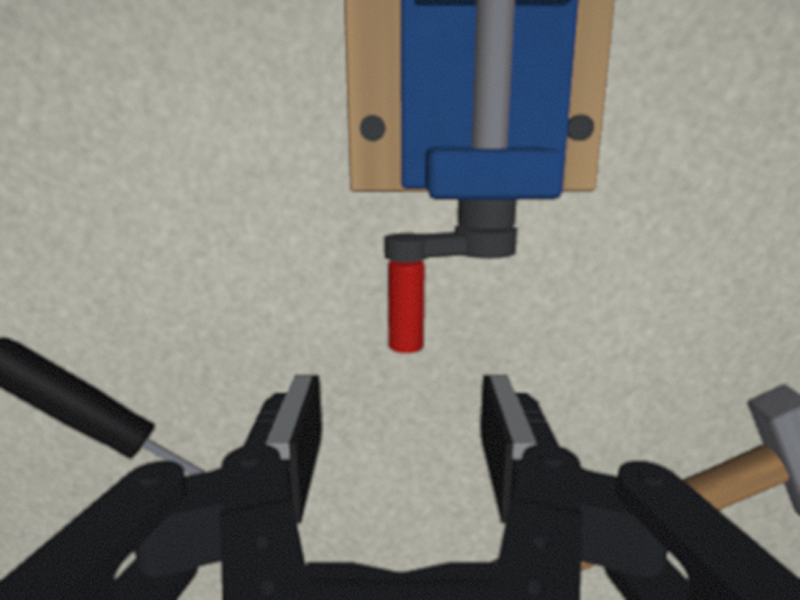

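The knob is at (406,305) between the pads, and its centre is (0.486, -0.294, 0.077), which gives a crank angle of about -1.3 rad. I'll go down and pinch it.

Request:
servo_tool(commands=[[0, 0, 0, 1, 3, -30, 0.45], [0, 0, 0, 1, 3, -60, 0.45], [0, 0, 0, 1, 3, -77, 0.45], [0, 0, 0, 1, 3, -82, 0.45], [0, 0, 0, 1, 3, -82, 0.6]], force=40)

```text
clock: 9.68
tcp_pos: [0.4866, -0.2955, 0.0625]
orientation: [-2.255, -2.185, 0.001]
contact_force: [0.9, -0.0, 0.2]
grip_width: 0.036
gripper_force: 0.0
```

Request:
servo_tool(commands=[[0, 0, 0, 0, 0, 0, 0.8], [0, 0, 0, 0, 0, 0, 1], [0, 0, 0, 0, 0, 0, 1], [0, 0, 0, 0, 0, 0, 1], [0, 0, 0, 0, 0, 0, 1]])

```text
clock: 10.1
tcp_pos: [0.4871, -0.2963, 0.0642]
orientation: [2.255, 2.186, -0.0]
contact_force: [-2.8, -0.8, 3.0]
grip_width: 0.0144
gripper_force: 39.1
```

Run:
```python
from h import *
o=r.get_obs(); print(o["tcp_pos"].round(4),o["grip_width"],o["contact_force"])
# circle increments, 5 rows x 18deg per call, relative to call start
t0=np.degrees(-1.29)
for c in range(7):
    a=np.radians(t0+90*c+18*np.arange(6)); s=34*np.sin(a); k=34*np.cos(a)
    print(round(t0+90*c),[[round(float(v),1) for v in((x-s[0])*.9995,-(x-s[0])*.0305,z-k[0])] for x,z in zip(s[1:],k[1:])])
```

```text
[ 0.4871 -0.2963  0.0642] 0.014365557229782673 [-2.8453609  -0.78661362  3.03030693]
-74 [[4.5, -0.1, 9.6], [11.8, -0.4, 17.4], [21.1, -0.6, 22.5], [31.5, -1.0, 24.6], [42.1, -1.3, 23.2]]
16 [[9.6, -0.3, -4.5], [17.4, -0.5, -11.8], [22.5, -0.7, -21.1], [24.5, -0.7, -31.5], [23.2, -0.7, -42.1]]
106 [[-4.5, 0.1, -9.6], [-11.8, 0.4, -17.4], [-21.1, 0.6, -22.5], [-31.5, 1.0, -24.6], [-42.1, 1.3, -23.2]]
196 [[-9.6, 0.3, 4.5], [-17.4, 0.5, 11.8], [-22.5, 0.7, 21.1], [-24.5, 0.7, 31.5], [-23.2, 0.7, 42.1]]
286 [[4.5, -0.1, 9.6], [11.8, -0.4, 17.4], [21.1, -0.6, 22.5], [31.5, -1.0, 24.6], [42.1, -1.3, 23.2]]
376 [[9.6, -0.3, -4.5], [17.4, -0.5, -11.8], [22.5, -0.7, -21.1], [24.5, -0.7, -31.5], [23.2, -0.7, -42.1]]
466 [[-4.5, 0.1, -9.6], [-11.8, 0.4, -17.4], [-21.1, 0.6, -22.5], [-31.5, 1.0, -24.6], [-42.1, 1.3, -23.2]]
```

Request:
servo_tool(commands=[[0, 0, 0, 4.5, 0, 9.6, 1], [0, 0, 0, 11.8, -0.4, 17.4, 1], [0, 0, 0, 21, -0.6, 22.5, 1], [0, 0, 0, 31.5, -1, 24.6, 1], [0, 0, 0, 42, -1.3, 23.2, 1]])

```text
clock: 10.52
tcp_pos: [0.5293, -0.2976, 0.0891]
orientation: [2.256, 2.186, -0.002]
contact_force: [-5.6, 1.4, 1.1]
grip_width: 0.0141
gripper_force: 40.2
```

Request:
servo_tool(commands=[[0, 0, 0, 9.6, -0.3, -4.5, 1], [0, 0, 0, 17.4, -0.5, -11.8, 1], [0, 0, 0, 22.5, -0.7, -21, 1], [0, 0, 0, 24.5, -0.7, -31.5, 1], [0, 0, 0, 23.2, -0.7, -42, 1]])

```text
clock: 10.93
tcp_pos: [0.5526, -0.2982, 0.0453]
orientation: [-2.255, -2.187, 0.002]
contact_force: [-10.4, 0.2, 9.6]
grip_width: 0.0141
gripper_force: 41.2
```

Request:
servo_tool(commands=[[0, 0, 0, -5, 0, -9, 1], [0, 0, 0, -12.5, 0.4, -16.8, 1], [0, 0, 0, -22, 0.6, -22, 1], [0, 0, 0, -32.3, 1, -24, 1], [0, 0, 0, -43, 1.3, -22.7, 1]])

```text
clock: 11.35
tcp_pos: [0.5136, -0.2971, 0.0231]
orientation: [2.249, 2.183, 0.008]
contact_force: [6.0, -0.2, -4.9]
grip_width: 0.0144
gripper_force: 39.9
```

Request:
servo_tool(commands=[[0, 0, 0, -9.6, 0.3, 4.5, 1], [0, 0, 0, -17.4, 0.5, 11.8, 1], [0, 0, 0, -22.5, 0.7, 21, 1], [0, 0, 0, -24.5, 0.7, 31.5, 1], [0, 0, 0, -23.2, 0.7, 42, 1]])

```text
clock: 11.77
tcp_pos: [0.4869, -0.2962, 0.0649]
orientation: [2.254, 2.186, 0.002]
contact_force: [6.0, -3.3, -9.5]
grip_width: 0.0146
gripper_force: 39.3
```

Request:
servo_tool(commands=[[0, 0, 0, 4.5, 0, 9.6, 1], [0, 0, 0, 11.8, -0.4, 17.4, 1], [0, 0, 0, 21, -0.6, 22.5, 1], [0, 0, 0, 31.5, -1, 24.6, 1], [0, 0, 0, 42, -1.3, 23.2, 1]])

```text
clock: 12.18
tcp_pos: [0.5278, -0.2976, 0.0893]
orientation: [-2.255, -2.186, 0.004]
contact_force: [-4.9, 1.5, 6.5]
grip_width: 0.0144
gripper_force: 41.1
```

Request:
servo_tool(commands=[[0, 0, 0, 9.6, -0.3, -4.5, 1], [0, 0, 0, 13.5, -0.4, -7.8, 1], [0, 0, 0, 13.5, -0.4, -7.8, 1]])

```text
clock: 12.43
tcp_pos: [0.5442, -0.298, 0.0802]
orientation: [2.252, 2.186, 0.003]
contact_force: [4.1, -2.4, 0.4]
grip_width: 0.0144
gripper_force: 40.6
```

Request:
servo_tool(commands=[[0, 0, 0, 4.3, -0.1, -5.6, 1], [0, 0, 0, 7.4, -0.2, -12, 1], [0, 0, 0, 7.4, -0.2, -12, 1], [0, 0, 0, 7.4, -0.2, -12, 1]])

```text
clock: 12.77
tcp_pos: [0.5516, -0.2982, 0.0686]
orientation: [2.252, 2.185, 0.004]
contact_force: [4.5, -2.5, 3.5]
grip_width: 0.0144
gripper_force: 41.0
```

Run:
```python
from h import *
for k in range(3):
    r.grab_frame("top"); o=r.get_obs(); print(o["tcp_pos"].round(4),o["contact_force"].round(2))
```

```text
[ 0.5516 -0.2982  0.0687] [ 5.27 -2.41  3.78]
[ 0.5516 -0.2982  0.0687] [ 4.74 -1.94  4.73]
[ 0.5516 -0.2982  0.0688] [ 5.27 -2.09  4.03]
```

Request:
servo_tool(commands=[[0, 0, 0, 1.5, 0, -3.3, 1], [0, 0, 0, 2.4, -0.1, -6.6, 1]])

```text
clock: 13.08
tcp_pos: [0.5533, -0.2983, 0.0629]
orientation: [2.253, 2.185, 0.003]
contact_force: [-0.8, -1.1, 15.4]
grip_width: 0.0142
gripper_force: 42.0
```

Request:
servo_tool(commands=[[0, 0, 0, 0.6, 0, -3.5, 1], [0, 0, 0, 1, 0, -7, 1]])

```text
clock: 13.25
tcp_pos: [0.5542, -0.2983, 0.0565]
orientation: [2.253, 2.185, 0.002]
contact_force: [-3.7, 1.0, 22.6]
grip_width: 0.0142
gripper_force: 42.7
```

Run:
```python
from h import *
for k in range(2):
    r.grab_frame("top"); o=r.get_obs(); print(o["tcp_pos"].round(4),o["contact_force"].round(2))
```

```text
[ 0.5541 -0.2983  0.056 ] [-2.22 -0.57 19.11]
[ 0.5541 -0.2983  0.0562] [-1.11  0.03 15.66]
```

Request:
servo_tool(commands=[[0, 0, 0, 0, 0, -3, 1], [0, 0, 0, 0, 0, -6, 1], [0, 0, 0, 0, 0, -6, 1]])

```text
clock: 13.6
tcp_pos: [0.5539, -0.2982, 0.051]
orientation: [2.253, 2.185, 0.001]
contact_force: [-3.7, 0.9, 22.2]
grip_width: 0.0143
gripper_force: 42.9
```

Run:
```python
from h import *
for k in range(2):
    r.grab_frame("top"); o=r.get_obs(); print(o["tcp_pos"].round(4),o["contact_force"].round(2))
```

```text
[ 0.5539 -0.2982  0.051 ] [-4.26  1.05 20.86]
[ 0.5538 -0.2983  0.051 ] [-5.25  0.86 22.53]
```

Tangential force at the knob is about 22 N, so the block is gripped. I'll release the knob, rise, and move round behind the punch arm.

Request:
servo_tool(commands=[[0, 0, 0, 0, 0, 0, 0.7], [0, 0, 0, 0, 0, 0, 0.5], [0, 0, 0, 0, 0, 0, 0.45], [0, 0, 0, 0, 0, 0, 0.45]])

```text
clock: 14.03
tcp_pos: [0.5516, -0.2974, 0.047]
orientation: [-2.253, -2.186, 0.001]
contact_force: [0.7, -0.1, -0.3]
grip_width: 0.0468
gripper_force: 0.0
```

Request:
servo_tool(commands=[[0, 0, 0, 0, 0, 30, 0.45], [0, 0, 0, 0, 0, 70, 0.45], [0, 0, 0, 0, 0, 110, 0.45], [0, 0, 0, 0, 0, 150, 0.45], [0, 0, 0, 0, 0, 190, 0.45]])

```text
clock: 14.45
tcp_pos: [0.5517, -0.2974, 0.2388]
orientation: [-2.253, -2.187, 0.0]
contact_force: [0.4, -0.8, -0.8]
grip_width: 0.0471
gripper_force: 0.0
```

Request:
servo_tool(commands=[[0, 0, 0, 2, 20, 25, 1], [0, 0, 0, 4, 50, 35, 1], [0, 0, 0, 8, 80, 35, 1], [0, 0, 0, 8, 80, 35, 1], [0, 0, 0, 8, 80, 35, 1]])

```text
clock: 14.87
tcp_pos: [0.5605, -0.2152, 0.2725]
orientation: [-2.249, -2.192, -0.0]
contact_force: [-0.0, -0.2, 0.0]
grip_width: 0.0004
gripper_force: 0.0
```

```bash
python3 snap.py 7
python3 - <<'E'
from h import *
z=np.load("w7.npz"); Q=cloud("wrist",z["d"],z["M"]).reshape(-1,3)
def rect(n,m): 
    print(n,m.sum()); 
    if m.sum()>30: print(Q[m].mean(0).round(4),cv2.minAreaRect((Q[m][:,:2]*1000).astype(np.float32)))
n=(abs(Q[:,0]-.53)<.055)
rect("block",n&(abs(Q[:,2]-.105)<.004)&(abs(Q[:,1]+.12)<.03))
rect("fixed",n&(abs(Q[:,2]-.079)<.004)&(abs(Q[:,1]+.09)<.018))
rect("moving",n&(abs(Q[:,2]-.079)<.004)&(abs(Q[:,1]+.155)<.022))
o=r.get_obs(); print(o["joints"].round(2),o["contact_force"],o["grip_width"])
E
```

```text
14.8667 [ 0.5605 -0.2152  0.2725] [-2.2494e+00 -2.1918e+00 -4.0000e-04] 0.052 58.55304481664917
block 3248
[ 0.5252 -0.1195  0.1042] ((524.5291748046875, -119.6508560180664), (27.402828216552734, 79.83148956298828), 88.52906036376953)
fixed 1798
[ 0.5255 -0.092   0.0781] ((525.1985473632812, -91.94508361816406), (21.876060485839844, 60.39997863769531), 88.3049087524414)
moving 2078
[ 0.524  -0.1483  0.0779] ((523.51953125, -154.74574279785156), (41.775020599365234, 59.87601089477539), 88.46588134765625)
[ 0.62  0.36 -0.46  1.67  0.17  1.16  0.09] [ 0.45548616 -0.15978907  0.12647351] -5.284843583134799e-05
```

View pics/w7.png

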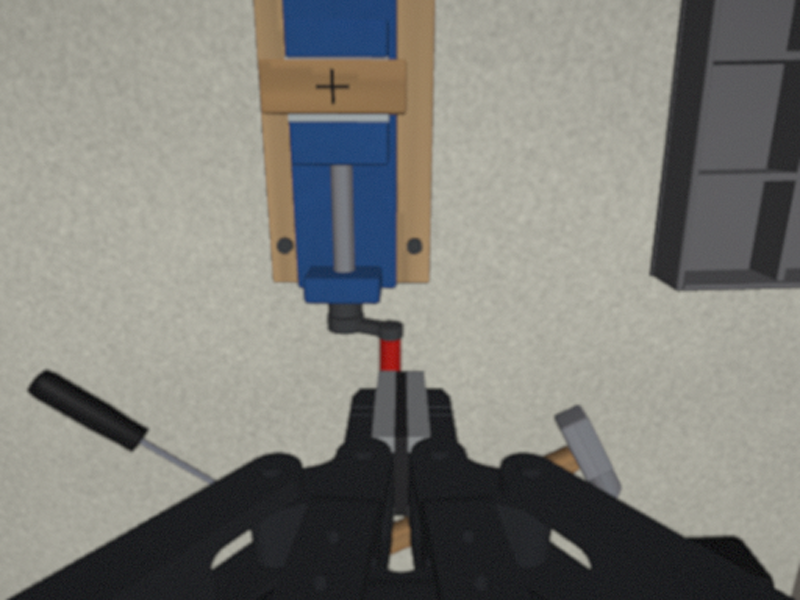

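The block is clamped against the fixed jaw, with the cross at (332,86) and vise y at about 16 mm. Next I'll bring the closed fingers behind the arm, on its +y side.

Request:
servo_tool(commands=[[0, 0, 0, 6, 38, 0, 1], [0, 0, 0, 12, 76, 0, 1], [0, 0, 0, 18, 114, 0, 1], [0, 0, 0, 24, 152, 0, 1], [0, 0, 0, 30, 190, 0, 1]])

```text
clock: 15.33
tcp_pos: [0.5902, -0.0281, 0.2718]
orientation: [-2.258, -2.184, 0.002]
contact_force: [-0.1, 0.4, 0.7]
grip_width: 0.0001
gripper_force: 0.0
```

Request:
servo_tool(commands=[[0, 0, 0, 4, 38, 0, 1], [0, 0, 0, 4, 43, -35, 1], [0, 0, 0, 4, 43, -75, 1], [0, 0, 0, 4, 43, -115, 1], [0, 0, 0, 4, 43, -140, 1]])

```text
clock: 15.75
tcp_pos: [0.5921, 0.0132, 0.1279]
orientation: [-2.254, -2.184, 0.008]
contact_force: [-0.3, 0.1, -0.5]
grip_width: 0.0001
gripper_force: 0.0
```

Request:
servo_tool(commands=[[0, 0, 0, 0, 0, -2, 1], [0, 0, 0, 0, 0, -2, 1]])

```text
clock: 15.92
tcp_pos: [0.5933, 0.0137, 0.1289]
orientation: [-2.255, -2.184, 0.005]
contact_force: [1.0, 0.7, 0.7]
grip_width: -0.0002
gripper_force: 0.0
```

Run:
```python
from h import *
o=r.get_obs(); print(o["tcp_pos"].round(4),o["contact_force"].round(2))
c,s=np.cos(np.radians(-1.75)),np.sin(np.radians(-1.75)); post=np.array([528,-21.1])
for f in np.arange(1.45,-.06,-.15):
    d=10+14.5*abs(np.cos(f))+11*abs(np.sin(f)); v=62*np.array([np.sin(f),-np.cos(f)])+d*np.array([np.cos(f),np.sin(f)])
    print(round(f,2),(post+[c*v[0]-s*v[1],s*v[0]+c*v[1]]).round(0))
```

```text
[0.5933 0.0137 0.1289] [0.98 0.69 0.72]
1.45 [593.  -8.]
1.3 [594. -16.]
1.15 [595. -25.]
1.0 [594. -34.]
0.85 [592. -43.]
0.7 [589. -52.]
0.55 [583. -61.]
0.4 [576. -69.]
0.25 [568. -76.]
0.1 [558. -81.]
-0.05 [548. -85.]
```

Request:
servo_tool(commands=[[0, 0, 0, 0, -10, 0, 1], [0, 0, 0, 0, -22, 0, 1], [0, 0, 0, 1, -30, 0, 1], [0, 0, 0, 2, -39, 0, 1], [0, 0, 0, 1, -48, 0, 1]])

```text
clock: 16.33
tcp_pos: [0.5963, -0.0342, 0.1318]
orientation: [2.255, 2.185, 0.003]
contact_force: [-0.0, 2.1, 0.8]
grip_width: -0.0002
gripper_force: 0.8
```

Request:
servo_tool(commands=[[0, 0, 0, -2, -9, 0, 1], [0, 0, 0, -5, -18, 0, 1], [0, 0, 0, -11, -27, 0, 1], [0, 0, 0, -18, -35, 0, 1], [0, 0, 0, -26, -42, 0, 1]])

```text
clock: 16.75
tcp_pos: [0.5688, -0.0761, 0.1306]
orientation: [2.255, 2.187, 0.0]
contact_force: [1.6, 1.5, 0.1]
grip_width: 0.0001
gripper_force: 0.7
```

Request:
servo_tool(commands=[[0, 0, 0, -5, -3, 0, 1], [0, 0, 0, -10, -5, 0, 1], [0, 0, 0, -15, -7, 0, 1], [0, 0, 0, -15, -7, 0, 1]])

```text
clock: 17.08
tcp_pos: [0.553, -0.0825, 0.1305]
orientation: [-2.255, -2.187, 0.002]
contact_force: [0.3, -0.1, -1.2]
grip_width: -0.0002
gripper_force: 0.0
```

```bash
cat > plg.py <<'E'
from h import *
o=r.get_obs(); print(o["clock"],o["tcp_pos"].round(4),o["contact_force"].round(2))
for n in ("top","scene"):
    M=T(n,r.camera_info(n)); p,d=r.grab_frame(n); Q=cloud(n,d,M).reshape(-1,3)
    H=cv2.cvtColor(p,cv2.COLOR_BGR2HSV).reshape(-1,3).astype(int)
    m=(abs(Q[:,2]-.189)<.008)&(abs(Q[:,0]-.57)<.11)&(Q[:,1]<0)&(Q[:,1]>-.2); print(n,m.sum(),Q[m].mean(0).round(4))
    m=(abs(H[:,0]-25)<7)&(H[:,1]>150)&(abs(Q[:,0]-.57)<.11)&(Q[:,1]<0)&(Q[:,1]>-.2)&(Q[:,2]>.12); print(" yellow",m.sum(),Q[m].mean(0).round(4))
E
python3 plg.py
```

```text
17.0833 [ 0.553  -0.0825  0.1305] [ 0.3  -0.11 -1.2 ]
top 0 [nan nan nan]
 yellow 0 [nan nan nan]
scene 200 [ 0.5443 -0.1065  0.1889]
 yellow 123 [ 0.5368 -0.1246  0.1573]plg.py:6: RuntimeWarning: Mean of empty slice.
  m=(abs(Q[:,2]-.189)<.008)&(abs(Q[:,0]-.57)<.11)&(Q[:,1]<0)&(Q[:,1]>-.2); print(n,m.sum(),Q[m].mean(0).round(4))
  ret = um.true_divide(
plg.py:7: RuntimeWarning: Mean of empty slice.
  m=(abs(H[:,0]-25)<7)&(H[:,1]>150)&(abs(Q[:,0]-.57)<.11)&(Q[:,1]<0)&(Q[:,1]>-.2)&(Q[:,2]>.12); print(" yellow",m.sum(),Q[m].mean(0).round(4))
```

Still pushing, in small steps while watching the force.

Request:
servo_tool(commands=[[0, 0, 0, -4, 0, 0, 1], [0, 0, 0, -8, 0, 0, 1], [0, 0, 0, -8, 0, 0, 1]])

```text
clock: 17.43
tcp_pos: [0.5499, -0.0817, 0.1314]
orientation: [2.25, 2.184, 0.01]
contact_force: [9.8, -0.9, -7.1]
grip_width: -0.0003
gripper_force: 5.3
```

Request:
servo_tool(commands=[[0, 0, 0, -3, 0, 0, 1], [0, 0, 0, -5, 0, 0, 1], [0, 0, 0, -5, 0, 0, 1]])

```text
clock: 17.68
tcp_pos: [0.5495, -0.0816, 0.1322]
orientation: [2.246, 2.18, 0.022]
contact_force: [24.2, -0.8, -18.3]
grip_width: 0.0001
gripper_force: 11.5
```

```bash
python3 plg.py 2>/dev/null
```

```text
17.6833 [ 0.5495 -0.0816  0.1322] [ 24.17  -0.78 -18.26]
top 0 [nan nan nan]
 yellow 0 [nan nan nan]
scene 195 [ 0.5393 -0.1064  0.1887]
 yellow 126 [ 0.5336 -0.1244  0.16  ]
```

Request:
servo_tool(commands=[[0, 0, 0, 15, 2, 0, 1], [0, 0, 0, 35, 5, 0, 1], [0, 0, 0, 35, 5, 40, 1], [0, 0, 0, 35, 5, 80, 1], [0, 0, 0, 35, 5, 115, 1]])

```text
clock: 18.2
tcp_pos: [0.5763, -0.0762, 0.2467]
orientation: [-2.252, -2.187, 0.0]
contact_force: [0.8, -0.6, 1.1]
grip_width: 0.0002
gripper_force: 0.0
```

Request:
servo_tool(commands=[[0, 0, 0, 0, -38, 0, 1], [0, 0, 0, 0, -76, 0, 1], [0, 0, 0, 0, -110, 0, 1], [0, 0, 0, 0, -120, 0, 1], [0, 0, 0, 0, -120, 0, 1]])

```text
clock: 18.62
tcp_pos: [0.5753, -0.2014, 0.245]
orientation: [2.262, 2.18, -0.003]
contact_force: [-0.4, 0.3, 0.2]
grip_width: -0.0001
gripper_force: 0.0
```

```bash
python3 plg.py 2>/dev/null; python3 snap.py 8
python3 - <<'E'
from h import *
z=np.load("w8.npz"); Q=cloud("wrist",z["d"],z["M"]).reshape(-1,3)
def rect(n,m): 
    print(n,m.sum()); 
    if m.sum()>30: print(Q[m].mean(0).round(4),cv2.minAreaRect((Q[m][:,:2]*1000).astype(np.float32)))
n=(abs(Q[:,0]-.53)<.055)
rect("plunger",n&(abs(Q[:,2]-.19)<.004)&(abs(Q[:,1]+.12)<.05))
rect("block",n&(abs(Q[:,2]-.105)<.004)&(abs(Q[:,1]+.12)<.03))
E
```

```text
18.6167 [ 0.5753 -0.2014  0.245 ] [-0.35  0.28  0.21]
top 78 [ 0.5241 -0.1146  0.1882]
 yellow 0 [nan nan nan]
scene 0 [nan nan nan]
 yellow 3 [ 0.6147 -0.1967  0.3985]
18.7167 [ 0.5762 -0.196   0.2453] [-2.2540e+00 -2.1868e+00 -6.0000e-04] 0.007 58.55304481664917
plunger 2263
[ 0.525  -0.1193  0.1891] ((524.782470703125, -119.49195861816406), (28.406625747680664, 29.50454330444336), 87.79981231689453)
block 1504
[ 0.5487 -0.1196  0.1041] ((524.8626708984375, -119.20646667480469), (27.3998966217041, 80.08470153808594), 88.24079132080078)
```

View pics/w8.png

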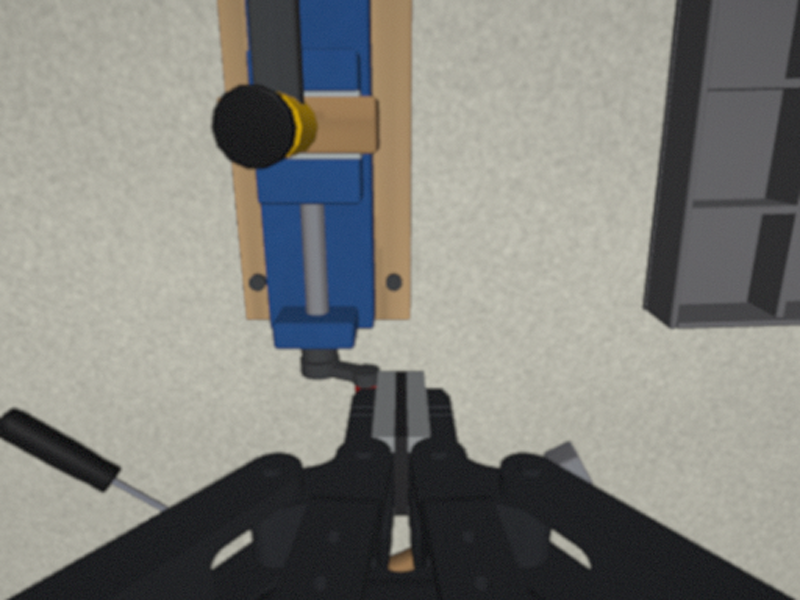

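The plunger head at (257,125) sits directly over the clamped block. By depth its centre is (0.525, -0.1195), and the block's centre is the same. Pressing now.

Request:
servo_tool(commands=[[0, 0, 0, -20, 30, 0, 1], [0, 0, 0, -40, 60, 0, 1], [0, 0, 0, -51, 76, 0, 1], [0, 0, 0, -51, 76, -20, 1], [0, 0, 0, -51, 76, -40, 1]])

```text
clock: 19.18
tcp_pos: [0.5259, -0.117, 0.2068]
orientation: [2.246, 2.192, 0.003]
contact_force: [-0.0, -0.9, -1.5]
grip_width: -0.0002
gripper_force: 0.0
```

Request:
servo_tool(commands=[[0, 0, 0, 0, 0, -10, 1], [0, 0, 0, 0, 0, -17, 1], [0, 0, 0, 0, 0, -23, 1], [0, 0, 0, 0, 0, -26, 1], [0, 0, 0, 0, 0, -28, 1]])

```text
clock: 19.6
tcp_pos: [0.5263, -0.1198, 0.1782]
orientation: [2.254, 2.188, 0.003]
contact_force: [-0.6, 3.5, 4.6]
grip_width: 0.0
gripper_force: 2.5
```

Request:
servo_tool(commands=[[0, 0, 0, 0, 0, -1, 1], [0, 0, 0, 0, 0, -1, 1]])

```text
clock: 19.77
tcp_pos: [0.5271, -0.12, 0.1781]
orientation: [2.253, 2.187, 0.004]
contact_force: [1.0, 2.8, 4.8]
grip_width: -0.0003
gripper_force: 2.7
```

Press a little further, until the stop shows in the force.

Request:
servo_tool(commands=[[0, 0, 0, 0, 0, -2, 1], [0, 0, 0, 0, 0, -3, 1], [0, 0, 0, 0, 0, -3, 1], [0, 0, 0, 0, 0, -3, 1]])

```text
clock: 20.1
tcp_pos: [0.5296, -0.1202, 0.1777]
orientation: [2.249, 2.183, 0.01]
contact_force: [-0.2, 4.7, 19.4]
grip_width: -0.0001
gripper_force: 9.8
```

Run:
```python
from h import *
for k in range(3):
    r.grab_frame("scene"); o=r.get_obs(); print(o["tcp_pos"].round(4),o["contact_force"].round(2))
```

```text
[ 0.5296 -0.1201  0.1778] [-0.21  3.35 19.92]
[ 0.5296 -0.1201  0.1778] [-0.44  3.01 19.8 ]
[ 0.5296 -0.1201  0.1777] [-0.04  3.7  19.68]
```

Request:
servo_tool(commands=[[0, 0, 0, 0, 0, 8, 1], [0, 0, 0, 0, 0, 20, 1], [0, 0, 0, 0, 0, 50, 1], [0, 0, 0, 0, 0, 70, 1], [0, 0, 0, 0, 0, 90, 1]])

```text
clock: 20.67
tcp_pos: [0.5253, -0.1217, 0.2654]
orientation: [2.255, 2.186, -0.0]
contact_force: [0.3, -0.1, -0.8]
grip_width: 0.0
gripper_force: 0.0
```

Request:
servo_tool(commands=[[0, 0, 0, 10, -38, 0, 1], [0, 0, 0, 30, -70, 0, 1], [0, 0, 0, 50, -80, -10, 1], [0, 0, 0, 50, -80, -10, 1], [0, 0, 0, 50, -80, -10, 1]])

```text
clock: 21.08
tcp_pos: [0.5751, -0.2021, 0.2529]
orientation: [-2.256, -2.184, 0.001]
contact_force: [-0.3, 1.2, 0.2]
grip_width: 0.0003
gripper_force: 0.0
```

```bash
python3 snap.py 9
python3 - <<'E'
from h import *
z=np.load("w9.npz"); Q=cloud("wrist",z["d"],z["M"]).reshape(-1,3)
def rect(n,m): 
    print(n,m.sum()); 
    if m.sum()>30: print(Q[m].mean(0).round(4),cv2.minAreaRect((Q[m][:,:2]*1000).astype(np.float32)))
n=(abs(Q[:,0]-.53)<.055)
rect("plunger",n&(abs(Q[:,2]-.19)<.004)&(abs(Q[:,1]+.12)<.05))
rect("block",n&(abs(Q[:,2]-.105)<.004)&(abs(Q[:,1]+.12)<.03))
E
```

```text
21.0833 [ 0.5751 -0.2021  0.2529] [-2.2560e+00 -2.1841e+00  1.2000e-03] 0.028 58.55304481664917
plunger 2160
[ 0.5268 -0.1194  0.1891] ((526.6676025390625, -119.43872833251953), (28.460020065307617, 29.583568572998047), 87.61456298828125)
block 1414
[ 0.5467 -0.1203  0.104 ] ((525.0328369140625, -119.34156036376953), (27.731937408447266, 80.09798431396484), 88.32530975341797)
```

```bash
python3 -c "
from bench import r
print(r.hand_in())"
```

```text
the job is handed in; nothing more can be done
None
```

The job is handed in: the block is clamped on the vise bed, the punch arm is swung in to within about 0.02 rad of its stop, and the plunger was pressed to its stop and has sprung back up. The last depth picture puts the punch within 2 mm of the block's centre; `hand_in()` returned no verdict.

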